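# Show a collared spindle to the inspection camera

## Robot

A 6-joint arm with a two-finger parallel gripper is mounted at the origin on the work surface. World frame = base frame: x ahead of the robot, y to its left, z up, the work surface at z = 0. Lengths are in mm, angles in degrees, forces in N, time in s.
With the tool pointing down it reaches from about 375 to 900 mm from the base axis. Payload 3.1 kg.
Tool frame: the origin (TCP) lies midway between the tips of the shut fingers; the grasp point (between the pads) lies robot.pinch_z behind it (robot.pinch_z is the distance from the TCP to the grasp point, in mm); z points along the fingers, y is the line along which they close (so a half turn about z gives the same grasp; the last joint's range is limited). The gripper opens to 87 mm and grips with 3 to 60 N. Pads are 19 mm wide; open, the fingers measure 117 mm over their backs; the gripper's body (75 mm by 190 mm) begins 51 mm behind the grasp point.
Start: joints at [57.783, 30.224, 82.088, -0, 67.689, -10.227], TCP at [233.987, 579.523, 222.548] pointing down, gripper open.
Joint ranges: [-176.69, 176.69], [-43.24, 126.21], [12.49, 139.97], [-82, 262], [0, 151.66], [-163.58, 163.58]. Speed limits (degrees/s): [159.86, 159.86, 180, 180, 180, 180].

## Interface

Orientations are given as [roll, pitch, yaw] about the fixed x, y, z axes, in that order (R = Rz(yaw) Ry(pitch) Rx(roll)).
In Python, from station import robot gives the robot as it stands. The module is installed in compiled form; this text tells all that it offers.
- The arm moves only by the shell command python3 -m creep 'ROWS' [FORCE]. ROWS is JSON, a list of rows, each a list of 3 entries, a list of its own where there are three numbers: the shift along the tool's x, y, z scaled (see below), then the turn, a rotation vector about the tool's x, y, z scaled (see below), then the finger opening in mm, from 0 to 87. A call has 1 to 20 rows; each row is the pose to reach, as a shift and turn from the pose commanded when the call began, along the tool's axes at that moment; what a row does not reach only later rows make up. The controller multiplies each number of a shift by 0.15 m and each number of a turn by 60 degrees. A row lasts 1/12 s, in which the tool goes at most 41.7 mm and 7.16 degrees, less where a joint would pass 70% of its speed; a pose out of reach is approached as far as the arm can. A call with a number of a shift or a turn outside -1 to 1 is refused whole. A call with a gripper value outside its range is refused whole. The fingers move at their own pace and stop on an object; FORCE is the grip in N (left out, the last holds). Time passes only in rows, so rows that repeat a pose let the fingers close. It gives the time, the measured TCP pose, the force, the opening and the grip force at its end, in the units of the state.
- robot.state(): the state, without advancing time (a new reading comes with each control period).
- robot.grab_frame(name): name is "side" or "top"; returns (picture, depth): 420x560x3 uint8, red, green, blue; 420x560 float32, mm along the optical axis (not along the pixel's ray), 0 where there is no reading.
- robot.camera_params(name): a dict with "vertical_fov" (degrees; the focal length in pixels is half the picture's height over the tangent of half this angle, whatever the lens; pixels are square), "cx", "cy" (the principal point, pixels), "k1" (the pictures are not rectified: a ray, as slopes to the right and down, at radius r is drawn at 1 + k1 r^2 times it, then the intrinsics apply), "position" and "orientation" of the camera in the world. Camera axes: x right, y down, z forward; pixel columns grow to the right and rows downward; lengths in mm; the calibration is good to about 2 mm. A picture is of the moment at which its call begins. camera_params takes no time and is no camera call.
- robot.finish_job(): hands the job in; it is judged then, once.
Trained networks look in the newest picture that a camera, given by its name, has taken for a name from the list of things; names that differ only in an ending like _2 or _b are one class to them, and where a whole thing is asked for, a point or a joint stands for the part that bears it (a point fixed in the world has none). Each returns a list of dicts, best first, with "p" (0 to 1); they miss things now and then, are a little off and sometimes report something else, mostly with a low value. They report only what shows in the picture. A call takes as long as a camera call.
- robot.spot_in(camera, name): "extent" ([centre column, centre row, width, height] in pixels, round what is visible of it).
- robot.cut_out(camera, name): "pixels" (420x560 bool, what is visible of it) and "extent" ([centre column, centre row, width, height] in pixels, round what is visible of it).
- robot.place_of(camera, name): "at" ([column, row] in pixels: a listed point, or the origin of a listed thing).
The state is a dict: "clock": time; "joint_positions": joint angles; "dq": joint speeds; "effort": joint torques, N m; "tool_pos": TCP position; "tcp_rot": TCP orientation; "wrist_force": force on the tool from outside, world axes, zero at the start; "ft_torque": the same for the moment, N m; "finger_gap": finger opening in mm; "finger_force": force on a finger pad.
Only numpy, scipy, OpenCV 4.12 (cv2) and the standard library are available. Lean on these libraries where they do the work, as an engineer would, in place of code of your own. Each camera call takes 0.05 s, during which the arm holds its last target. There are 200 camera calls.

## Task

First slide the dimmer of the camera's ring light along its track until the white line on the grip is level with the brass pointer, and let go of it. Then take the spindle with the round collar out of the cradle and hold it in the air in front of the inspection camera for its picture: level, on the lens axis, its slim nose pointing straight at the lens with the tip about 80 mm from the glass. Finish while holding it there still; do not touch the camera with anything, and leave everything else where it is.

Things in the scene. Friction and masses are not known exactly. Their poses are not given: they have to be found in the camera images.
- spindle: Steel spindle to show, 132 mm long, 0.37 kg: 20 mm diameter body, 106 mm long; round collar 44 mm diameter at x = 44 to 52 mm; slim nose 12 mm diameter to x = 70 mm. Origin on its axis, midway between the cradle rails (grip here; centre of mass 9 mm towards the nose); x along the axis to the nose. In the cradle it lies level, axis 52 mm above the table, in any of the three notches.
- nose (a point): Centre of the end face of the spindle's slim nose, 70 mm from the spindle's origin along its x.
- tail (a point): Centre of the other end face of the spindle, 62 mm from the spindle's origin, at its -x end.
- plain_shaft: Another shaft in the cradle, same 20 mm body and slim 12 mm nose (132 mm long), but without any collar. Same origin and axes as the spindle. To be left in place.
- hex_shaft: Another shaft in the cradle, 20 mm body and a thick six-sided head (28 mm across flats, 22 mm long) at its +x end, no slim nose. Same origin and axes as the spindle. To be left in place.
- rack: Wooden cradle, fixed: base 100 x 230 x 8 mm, origin at the centre of its underside. Two rails along y, 10 mm thick, at x = -33 and 33 mm, with V notches at y = -70, 0, 70 mm, up to 50 mm high. A shaft lies along x in each notch pair, nose or head to +x. Between the rails 56 mm are free along the shaft, and 44 mm of air below its axis.
- console: Ring light console, a grey plastic box fixed to the table, 110 mm (x) by 190 mm (y) by 30 mm high. Origin under the middle of the slider track, at table height (the box spans x = -43 to +67 mm). The track runs along y on its top.
- dimmer (a joint): Position of the dimmer grip along its track, in m: 0 at the track's -y end, up to 0.12 at its +y end; at value v the grip's centre is at y = v - 0.060 in the console's frame, x = 0. It stays where it is left; sliding it takes about 2 N.
- dimmer_top (a point): Centre of the top of the dimmer grip, a black block 28 mm (console x) by 20 mm (console y), standing 34 mm above the console's top (its top is 64 mm above the table), with a white line across its top at the middle of its y extent.
- pointer: Small brass pointer, 6 mm thick, fixed on the console's top beside the track on its +x side, its point towards the track. Origin at the foot of its point, 20 mm from the track's middle in +x; axes parallel to the console's. The dimmer's line belongs at the pointer's y. It reaches 36 mm from its origin along +x.
- camera: Inspection camera: ring light 80 mm in diameter round the lens, grey 50 x 50 mm box behind, 118 mm long; fixed on a column. Origin at the centre of the lens's front glass; x points from the glass back into the camera along the level lens axis (free space before the lens is at negative x); z is up. Height, place and heading vary.
- stand: The camera's stand, fixed: steel base plate 150 x 130 x 16 mm and a column 22 mm in diameter up to 316 mm above the table, 90 mm behind the glass. Origin at the column's foot on the table; axes parallel to the camera's.
- wrench: Steel wrench lying loose on the bench, handle along its x. Bystander.
- screwdriver: Screwdriver lying loose on the bench, along its x. Bystander.
- bearing: Dark steel bearing ring, 48 mm in diameter, 14 mm high, lying flat. Bystander.
- oil_can: Aluminium can, 56 mm in diameter and 130 mm high, standing. Bystander.

How it is judged:
By the outcome, as a careful person would: the job done as asked, in the order asked, and still so for the second after the job is handed in, while the arm keeps its last pose, push and grip.
It also fails if it takes over 51 s, if anything falls off the work surface, if the arm or the gripper's body presses on something with over 40 N, if the wrist force passes 120 N, or if a joint passes its speed limit or range.

## Working session

There is one attempt and no reset: what is moved stays moved. The work goes in short steps, Python scripts to look and compute and a shell command to move; the robot and the scene stay as the last step left them, time stands still between calls to the robot, and variables do not carry over. Pictures are saved under pics/ and viewed, at most 10 in all, crops included, and the job is handed in when it is done.

```bash
mkdir -p pics; cat > h.py <<'E'
import numpy as np, cv2
from scipy.spatial.transform import Rotation as R
from station import robot
def cam(n):
    c=robot.camera_params(n); f=210/np.tan(np.radians(c["vertical_fov"]/2))
    return c,f,R.from_euler('xyz',c["orientation"],degrees=True).as_matrix(),np.array(c["position"])
def rays(n,px):
    c,f,M,p=cam(n); d=(np.atleast_2d(px).astype(float)-[c["cx"],c["cy"]])/f
    u=d.copy()
    for _ in range(20): u=d/(1+c["k1"]*(u**2).sum(1,keepdims=True))
    return np.c_[u,np.ones(len(u))]@M.T,p
def cloud(n,px,depth):
    px=np.atleast_2d(px); r,p=rays(n,px); i=px.round().astype(int)
    z=depth[i[:,1],i[:,0]]; return p+r*z[:,None]
def atz(n,px,z):
    r,p=rays(n,px); return p+r*((z-p[2])/r[:,2])[:,None]
def proj(n,P):
    c,f,M,p=cam(n); q=(np.atleast_2d(P)-p)@M; u=q[:,:2]/q[:,2:]
    return u*(1+c["k1"]*(u**2).sum(1,keepdims=True))*f+[c["cx"],c["cy"]]
E
python3 - <<'E'
from h import *
for n in("side","top"):
    im,d=robot.grab_frame(n); cv2.imwrite(f"pics/{n}0.png",im[:,:,::-1]); np.save(n+"0.npy",d)
    print(n,robot.camera_params(n))
    for t in ["spindle","nose","tail","rack","console","dimmer_top","pointer","camera","stand","oil_can"]:
        try: print(t,[(round(o["p"],2),np.round(o["at"],1).tolist(),np.round(cloud(n,o["at"],d)[0]).tolist()) for o in robot.place_of(n,t)[:2]])
        except Exception as e: print(t,e)
print(robot.state(),robot.pinch_z)
E
```

```text
side {'vertical_fov': 42.58385248094236, 'cx': 297.03630308771085, 'cy': 214.8158555619847, 'k1': -0.16335630423063663, 'position': array([  32.71587209, -708.08278053, 1095.30975809]), 'orientation': array([-135.18942886,   -0.59688517,  -33.24009341])}
spindle []
nose []
tail [(0.79, [342.5, 357.1], [450.0, -271.0, 61.0])]
rack [(0.74, [376.2, 366.9], [496.0, -331.0, 61.0])]
console [(0.55, [297.0, 258.0], [530.0, 31.0, 42.0])]
dimmer_top [(0.46, [301.3, 251.2], [541.0, 28.0, 65.0])]
pointer [(0.63, [297.2, 237.1], [573.0, 96.0, 36.0]), (0.27, [367.2, 319.0], [550.0, -229.0, 74.0])]
camera [(0.68, [212.5, 130.5], [505.0, 422.0, 211.0]), (0.44, [203.4, 171.6], [490.0, 496.0, 15.0])]
stand [(0.7, [200.4, 171.1], [484.0, 505.0, 13.0])]
oil_can [(0.79, [304.7, 188.2], [704.0, 255.0, 25.0])]
top {'vertical_fov': 44.71226826588973, 'cx': 273.1736810572608, 'cy': 215.37327540068938, 'k1': -0.19726216649423006, 'position': array([ 342.31914825,   73.45117188, 1653.44136208]), 'orientation': array([-170.96450102,   -0.72065979,  -90.49697522])}
spindle [(0.55, [142.2, 242.0], [493.0, 421.0,
[... 638 characters left out ...]
': 1.1, 'joint_positions': array([ 5.77825806e+01,  3.02247042e+01,  8.20869522e+01, -3.38732665e-04,
        6.76868353e+01, -1.02273431e+01]), 'dq': array([-0.11067087, -0.03323189, -0.03674505, -0.04315736,  0.08218765,
        0.05111418]), 'effort': array([-1.16525633e-03, -4.40028584e+01, -1.76986045e+01,  6.33354764e-02,
        5.05922490e-02, -2.83655169e-05]), 'tool_pos': array([234.00097331, 579.53669182, 222.53968555]), 'tcp_rot': array([1.79998571e+02, 5.76207025e-04, 1.58010052e+02]), 'wrist_force': array([ 0.55711531, -0.32421185,  0.08477544]), 'ft_torque': array([-0.06645514,  0.00156582,  0.03982828]), 'finger_force': 0.0, 'finger_gap': 86.98496016617653} 18.700000000000003
```

```bash
python3 - <<'E'
import cv2
a=cv2.imread("pics/side0.png");b=cv2.imread("pics/top0.png")
cv2.imwrite("pics/s1.png",cv2.resize(a[90:420,130:450],None,fx=1.8,fy=1.8,interpolation=cv2.INTER_CUBIC)[:600])
cv2.imwrite("pics/t1.png",cv2.resize(b[130:320,90:430],None,fx=2.3,fy=2.3,interpolation=cv2.INTER_CUBIC))
E
```

```text
(no output)
```

View pics/s1.png

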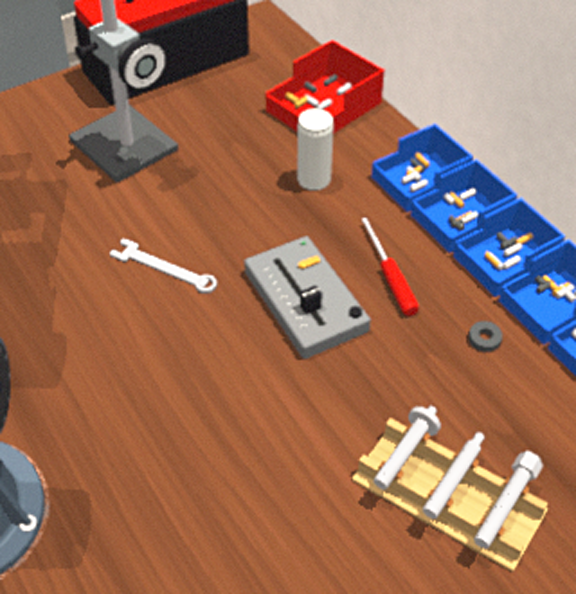

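View pics/t1.png

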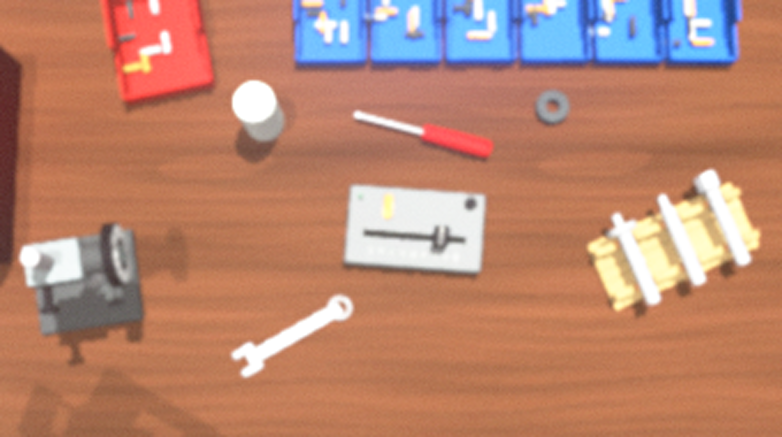

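The side view shows the dimmer grip at about (303,255) and the pointer at about (301,236), in full-image pixels. The collared spindle lies in the leftmost (+y) notch, with its collar at about (366,320). The lens at about (212,126) faces roughly −y.

```bash
python3 - <<'E'
from h import *
import pickle
out={}
for n in("side","top"):
    im,d=robot.grab_frame(n); c=im
    for t in ["spindle","rack","console","dimmer_top","pointer","camera","stand","plain_shaft"]:
        o=robot.cut_out(n,t)
        for k,e in enumerate(o[:2]):
            v,u=np.nonzero(e["pixels"]); ok=d[v,u]>0; px=np.c_[u,v][ok]
            P=cloud(n,px,d); out[n,t,k]=(px,P,im[px[:,1],px[:,0]])
            print(n,t,round(e["p"],2),len(P),np.round(e["extent"]),np.round(np.percentile(P,[5,50,95],axis=0)).tolist())
pickle.dump(out,open("o.pkl","wb"))
# console top rect from both depth maps
for n in("side","top"):
    px,P,_=out[n,"console",0]; m=abs(P[:,2]-30)<5
    print(n,"console rect",cv2.minAreaRect(P[m,:2].astype(np.float32)), np.median(P[m,2]))
E
```

```text
side spindle 0.79 514 [358. 338.  37.  39.] [[453.0, -268.0, 49.0], [518.0, -242.0, 59.0], [554.0, -214.0, 71.0]]
side spindle 0.48 287 [349. 245.  25.  39.] [[663.0, -47.0, 14.0], [679.0, -5.0, 22.0], [699.0, 58.0, 28.0]]
side rack 0.67 3120 [380. 366. 109.  80.] [[460.0, -413.0, 4.0], [528.0, -320.0, 10.0], [592.0, -211.0, 39.0]]
side rack 0.39 493 [384. 355.  30.  43.] [[475.0, -335.0, 45.0], [524.0, -312.0, 59.0], [584.0, -286.0, 63.0]]
side console 0.9 2643 [300. 253.  68.  69.] [[502.0, -34.0, 9.0], [547.0, 41.0, 29.0], [604.0, 143.0, 40.0]]
side dimmer_top 0.65 192 [302. 257.  17.  17.] [[529.0, 14.0, 29.0], [542.0, 19.0, 52.0], [566.0, 53.0, 66.0]]
side dimmer_top 0.22 1683 [199. 137.  64. 110.] [[424.0, 455.0, 8.0], [481.0, 506.0, 15.0], [541.0, 584.0, 287.0]]
side pointer 0.67 155 [302. 257.  14.  11.] [[529.0, 14.0, 35.0], [539.0, 18.0, 58.0], [552.0, 32.0, 67.0]]
side pointer 0.57 54 [302. 235.  10.   6.] [[573.0, 91.0, 30.0], [588.0, 96.0, 35.0], [603.0, 102.0, 38.0]]
side camera 0.57 1076 [200. 123.  51.  36.] [[455.0, 421.0, 192.0], [485.0, 435.0, 235.0], [527.0, 525.0
[... 1161 characters left out ...]
 246.  49.  39.] [[452.0, 423.0, 208.0], [487.0, 474.0, 249.0], [522.0, 528.0, 264.0]]
top camera 0.18 368 [203. 179.  25.  21.] [[688.0, 250.0, 27.0], [704.0, 271.0, 127.0], [731.0, 294.0, 137.0]]
top stand 0.6 1011 [124. 250.  53.  44.] [[423.0, 456.0, 10.0], [459.0, 509.0, 18.0], [521.0, 579.0, 312.0]]
top plain_shaft 0.58 206 [386. 236.  21.  36.] [[483.0, -328.0, 52.0], [533.0, -306.0, 60.0], [583.0, -285.0, 66.0]]
side console rect ((557.4723510742188, 58.913612365722656), (195.87445068359375, 112.1536865234375), 84.95367431640625) 29.702260135713004
top console rect ((556.1260375976562, 60.514373779296875), (188.90867614746094, 110.60597229003906), 85.48621368408203) 30.63505645773739
```

```bash
python3 - <<'E'
from h import *
import pickle
o=pickle.load(open("o.pkl","rb"))
a=np.radians(-4.8);ex=np.array([np.cos(a),np.sin(a)]);ey=np.array([-ex[1],ex[0]]);c0=np.array([556.8,59.7])-12*ex
print("console o",c0)
def loc(P): q=P[:,:2]-c0; return np.c_[q@ex,q@ey,P[:,2]]
for k in[("side","pointer",1),("side","console",0),("top","console",0)]:
    px,P,C=o[k]; C=C.astype(int); L=loc(P)
    m=(C[:,0]-C[:,2]>60)
    if m.sum()>5:
        l=L[m]; print(k,"brass",m.sum(),"med y",np.median(l[:,1]),"y rng",np.percentile(l[:,1],[3,97]),"x rng",np.percentile(l[:,0],[3,97]),"tip y",l[l[:,0]<32,1].mean() if (l[:,0]<32).any() else None, np.median(l[:,2]))
        print(" pxcentroid@z36 ",loc(atz(k[0],px[m].mean(0),36)))
for n in("side","top"):
    im,d=robot.grab_frame(n); v,u=np.mgrid[0:420,0:560]; px=np.c_[u.ravel(),v.ravel()]; px=px[d.ravel()>0]
    L=loc(cloud(n,px,d)); m=(abs(L[:,0])<25)&(abs(L[:,1])<80)&(L[:,2]>59)&(L[:,2]<72)
    l=L[m]; C=im[px[m][:,1],px[m][:,0]].astype(int).sum(1)
    print(n,"dimmer top",m.sum(),np.percentile(l,[3,50,97],axis=0).round(1).tolist(), "mid",((l.min(0)+l.max(0))/2).round(1))
    w=C>np.percentile(C,75); print("  white line",loc(atz(n,px[m][w],64)).mean(0).round(1), C[w].min(),C.min())
# spindle axis
for n,k in(("side",0),("top",1)):
    P=o[n,"spindle",k][1]; P=P[(P[:,2]>52)&(P[:,2]<66)]
    l=cv2.fitLine(P[:,:2].astype(np.float32),cv2.DIST_HUBER,0,.01,.01).ravel(); dr=l[:2]*np.sign(l[0]); nn=np.array([-dr[1],dr[0]])
    A=o[n,"spindle",k][1]; s=A[:,:2]@dr
    t=A[A[:,2]>67]; print(n,"spindle yaw",np.degrees(np.arctan2(dr[1],dr[0])),"pt",l[2:],"s rng",np.percentile(s,[0.5,99.5]),"collar s",(t[:,:2]@dr).mean(),len(t),"origin(tail)",(dr*(np.percentile(s,.5)+62)+nn*(l[2:]@nn)),"origin(collar)",dr*((t[:,:2]@dr).mean()-48)+nn*(l[2:]@nn))
for n in("side","top"):
    P=o[n,"plain_shaft",0][1]; P=P[(P[:,2]>52)&(P[:,2]<66)]; l=cv2.fitLine(P[:,:2].astype(np.float32),cv2.DIST_HUBER,0,.01,.01).ravel(); print("plain",l)
    P=o[n,"rack",0][1]; P=P[P[:,2]<14]; print("rack",cv2.minAreaRect(P[:,:2].astype(np.float32)))
# camera
for n in("side","top"):
    P=o[n,"camera",0][1]
    if n=="side":
        Q=P[P[:,1]<445]
        for _ in range(5):
            c=Q.mean(0); nv=np.linalg.svd(Q-c)[2][2]; nv*=np.sign(nv[1]); r=(Q-c)@nv; Q=Q[abs(r)<max(2.5*r.std(),2)]
        print("ring normal",nv,"yaw",np.degrees(np.arctan2(nv[1],nv[0])),"n",len(Q),"rms",r.std(),"mid",(Q.min(0)+Q.max(0))/2,Q.max(0)-Q.min(0),"mean",c)
    B=P[(P[:,1]>450)&(P[:,2]>255)]; 
    if len(B)>20: print(n,"box top",len(B),cv2.minAreaRect(B[:,:2].astype(np.float32)),np.median(B[:,2]))
    S=o[n,"stand",0][1]; b=S[abs(S[:,2]-16)<6]; print(n,"base",cv2.minAreaRect(b[:,:2].astype(np.float32)))
    t=S[S[:,2]>305]; 
    if len(t): print("col top",t.mean(0))
E
```

```text
console o [544.84208569  60.70413412]
('side', 'pointer', 1) brass 52 med y 39.19168816642443 y rng [34.51252932 44.69987438] x rng [24.47868009 54.68008098] tip y 39.24682432987949 34.86597371056405
 pxcentroid@z36  [[39.08371748 38.26524595 36.        ]]
('side', 'console', 0) brass 49 med y 43.6626707675481 y rng [-19.05680269 122.43308084] x rng [ 1.11644692 83.43043972] tip y 78.66522012256462 29.65381356263697
 pxcentroid@z36  [[43.53132344 39.82506016 36.        ]]
side dimmer top 74 [[-12.4, -47.3, 59.8], [-0.4, -38.3, 64.0], [13.3, -28.0, 67.9]] mid [  1.  -36.4  64. ]
  white line [  2.  -35.2  64. ] 441 78
top dimmer top 51 [[-13.0, -43.8, 60.8], [0.1, -36.2, 66.8], [12.8, -26.8, 71.5]] mid [ -0.  -36.   66.1]
  white line [  7.7 -36.5  64. ] 567 290
side spindle yaw 22.336794 pt [ 501.52698 -248.06837] s rng [311.98231642 442.51684077] collar s 420.58513690310815 58 origin(tail) [ 505.56487155 -246.409312  ] origin(collar) [ 504.2725282  -246.94031041]
top spindle yaw 22.790207 pt [ 504.30542 -241.53955] s rng [309.9423337  436.98966217] collar s 402.6863052571176 36 orig
[... 408 characters left out ...]
7656), 23.87362289428711)
ring normal [-0.1315056   0.99122315 -0.01352575] yaw 97.55729912499075 n 508 rms 2.647174493253015 mid [499.65560539 425.70030769 226.13109044] [79.36397679 19.12917472 85.5755094 ] mean [498.37577525 425.27439361 228.47440252]
side base ((484.7030334472656, 524.677734375), (133.08050537109375, 158.13720703125), 8.375322341918945)
col top [485.98293442 507.35104843 311.72066492]
top box top 24 ((488.182861328125, 506.7331237792969), (43.965789794921875, 66.86882781982422), 14.89822006225586) 256.0353215430565
top base ((483.5409240722656, 527.5663452148438), (129.2918243408203, 149.78941345214844), 9.925042152404785)
col top [486.72158569 511.37999135 316.7760513 ]
```

```bash
cat >> h.py <<'E'
def need(p,yaw,pitch=0):
    s=robot.state(); T=R.from_euler('xyz',s["tcp_rot"],degrees=True); G=R.from_euler('xyz',[180,pitch,yaw],degrees=True)
    d=T.inv().apply(np.array(p)-s["tool_pos"])/150; t=np.degrees((T.inv()*G).as_rotvec())/60
    print("shift",d.round(4),"turn",t.round(4),"gap",round(s["finger_gap"],1),"clock",round(s["clock"],2),"F",s["wrist_force"].round(1),"pos",s["tool_pos"].round(1),s["tcp_rot"].round(2))
E
r='[[-0.82,-0.665,0],[0,0,0],87]'
python3 -m creep '[[[-0.82,-0.665,0],[0,0,0],87],[[-0.82,-0.665,0],[0,0,0],87],[[-0.82,-0.665,0],[0,0,0],87],[[-0.82,-0.665,0],[0,0,0],87]]'
python3 -m creep '[[[-0.82,-0.665,0],[0,0,0],87],[[-0.82,-0.665,0],[0,0,0],87],[[-0.82,-0.665,0],[0,0,0],87],[[-0.82,-0.665,0],[0,0,0],87]]'
python3 -m creep '[[[-0.82,-0.665,0],[0,0,0],87],[[-0.82,-0.665,0],[0,0,0],87],[[-0.82,-0.665,0],[0,0,0],87],[[-0.82,-0.665,0],[0,0,0],87]]'
python3 -m creep '[[[-0.82,-0.665,0],[0,0,-0.287],87],[[-0.82,-0.665,0],[0,0,-0.287],87],[[-0.82,-0.665,0],[0,0,-0.287],87],[[-0.82,-0.665,0],[0,0,-0.287],87],[[-0.82,-0.665,0],[0,0,-0.287],87],[[-0.82,-0.665,0],[0,0,-0.287],87]]'
python3 -c "
from h import *
need([541.8,24.3,40],175.2)"
```

```text
clock: 2.43
tool_pos: [311.2, 438.8, 222.5]
tcp_rot: [-180.0, 0.0, 158.0]
wrist_force: [1.5, -0.1, -0.8]
finger_gap: 87.2
finger_force: 0.0
clock: 2.77
tool_pos: [388.4, 300.1, 222.8]
tcp_rot: [180.0, 0.1, 158.0]
wrist_force: [0.1, -0.0, 0.2]
finger_gap: 86.7
finger_force: 0.0
clock: 3.1
tool_pos: [465.6, 161.3, 222.9]
tcp_rot: [180.0, 0.1, 157.9]
wrist_force: [-0.1, 0.2, -0.3]
finger_gap: 86.8
finger_force: 0.0
clock: 3.6
tool_pos: [542.0, 23.1, 222.5]
tcp_rot: [180.0, 0.0, 175.0]
wrist_force: [0.6, 0.4, 0.2]
finger_gap: 87.4
finger_force: 0.0
shift [0.0031 0.0078 1.2167] turn [ 0.      0.0007 -0.0037] gap 87.4 clock 3.6 F [0.6 0.4 0.2] pos [542.   23.1 222.5] [1.8000e+02 4.0000e-02 1.7498e+02]
```

```bash
python3 -m creep '[[[0.003,0.008,0.9],[0,0,0],87],[[0.003,0.008,0.9],[0,0,0],87],[[0.003,0.008,0.9],[0,0,0],87],[[0.003,0.008,0.9],[0,0,0],87]]' 10 >/dev/null
python3 -m creep '[[[0,0,0.15],[0,0,0],87],[[0,0,0.25],[0,0,0],87],[[0,0,0.317],[0,0,0],87],[[0,0,0.317],[0,0,0],40],[[0,0,0.317],[0,0,0],30],[[0,0,0.317],[0,0,0],15],[[0,0,0.317],[0,0,0],15],[[0,0,0.317],[0,0,0],15],[[0,0,0.317],[0,0,0],15],[[0,0,0.317],[0,0,0],15],[[0,0,0.317],[0,0,0],15],[[0,0,0.317],[0,0,0],15]]' 10
```

```text
clock: 4.93
tool_pos: [540.5, 26.5, 40.1]
tcp_rot: [180.0, 0.0, 175.2]
wrist_force: [-0.0, 0.1, 0.7]
finger_gap: 35.1
finger_force: 0.0
```

```bash
python3 -m creep '[[[0,0,0],[0,0,0],10],[[0,0,0],[0,0,0],10],[[0,0,0],[0,0,0],10],[[0,0,0],[0,0,0],10],[[0,0,0],[0,0,0],10],[[0,0,0],[0,0,0],10]]' 10
python3 - <<'E'
from h import *
a=np.radians(-4.8);ex=np.array([np.cos(a),np.sin(a)]);ey=np.array([-ex[1],ex[0]]);c0=np.array([544.84,60.7])
q=robot.state()["tool_pos"][:2]-c0; print(q@ex,q@ey)
need([*(c0+39*ey),40],175.2)
E
```

```text
clock: 5.43
tool_pos: [540.4, 26.5, 40.0]
tcp_rot: [-180.0, -0.0, 175.2]
wrist_force: [0.3, -0.7, 0.3]
finger_gap: 19.8
finger_force: 10.0
-1.564469905100622 -34.41056857791889
shift [-1.070e-02  4.894e-01 -4.000e-04] turn [-0.0001 -0.0001  0.0006] gap 19.8 clock 5.43 F [ 0.3 -0.7  0.3] pos [540.4  26.5  40. ] [-1.8000e+02 -1.0000e-02  1.7523e+02]
```

```bash
python3 -m creep '[[[0,0.05,0],[0,0,0],10],[[0,0.15,0],[0,0,0],10],[[0,0.25,0],[0,0,0],10],[[0,0.35,0],[0,0,0],10],[[0,0.43,0],[0,0,0],10],[[0,0.48,0],[0,0,0],10],[[0,0.493,0],[0,0,0],10],[[0,0.493,0],[0,0,0],10],[[0,0.493,0],[0,0,0],10]]' 10
python3 -m creep '[[[0,0,0],[0,0,0],60],[[0,0,0],[0,0,0],60],[[0,0,0],[0,0,0],60],[[0,0,0],[0,0,0],60],[[0,0,0],[0,0,0],60],[[0,0,-0.3],[0,0,0],60],[[0,0,-0.6],[0,0,0],60],[[0,0,-0.9],[0,0,0],60],[[0,0,-0.9],[0,0,0],60]]'
python3 -m creep '[[[0,-1,-0.6],[0,0,0],60],[[0,-1,-0.6],[0,0,0],60],[[0,-1,-0.6],[0,0,0],60],[[0,-1,-0.6],[0,0,0],60],[[0,-1,-0.6],[0,0,0],60]]'
cat > m.py <<'E'
from h import *
c0=np.array([544.84,60.7]);a=np.radians(-4.8);ex=np.array([np.cos(a),np.sin(a)]);ey=np.array([-ex[1],ex[0]])
def loc(P): q=P[:,:2]-c0; return np.c_[q@ex,q@ey,P[:,2]]
import sys
for n in("side","top"):
    im,d=robot.grab_frame(n); v,u=np.mgrid[0:420,0:560]; px=np.c_[u.ravel(),v.ravel()]; px=px[d.ravel()>0]
    L=loc(cloud(n,px,d)); C=im[px[:,1],px[:,0]].astype(int)
    m=(abs(L[:,0])<25)&(abs(L[:,1])<80)&(L[:,2]>59)&(L[:,2]<72); l=L[m]
    if m.sum()>5: print(n,"dimmer",m.sum(),np.percentile(l,[3,50,97],axis=0).round(1).tolist(),"mid",((l.min(0)+l.max(0))/2).round(1))
    b=(C[:,0]-C[:,2]>60)&(C[:,1]-C[:,2]>40)&(L[:,0]>14)&(L[:,0]<62)&(abs(L[:,1])<90)&(L[:,2]>20)&(L[:,2]<50)
    if b.sum()>5: print(n,"brass",b.sum(),"y",np.percentile(L[b,1],[3,50,97]).round(1),"via plane",loc(atz(n,px[b],36)).mean(0).round(1))
    k=proj(n,[*(c0+30*ey),45])[0].round().astype(int); s=45
    cv2.imwrite(f"pics/{n}_{sys.argv[1]}.png",cv2.resize(im[k[1]-s:k[1]+s,k[0]-s:k[0]+s,::-1],None,fx=4.4,fy=4.4,interpolation=cv2.INTER_CUBIC))
cv2.imwrite(f"pics/d_{sys.argv[1]}.png",np.hstack([cv2.imread(f"pics/{n}_{sys.argv[1]}.png") for n in("side","top")]))
E
python3 m.py a
```

```text
clock: 6.18
tool_pos: [546.5, 100.6, 39.9]
tcp_rot: [180.0, -0.0, 175.2]
wrist_force: [0.1, 1.5, -1.4]
finger_gap: 20.0
finger_force: 10.0
clock: 6.93
tool_pos: [550.4, 100.2, 181.0]
tcp_rot: [180.0, 0.6, 175.2]
wrist_force: [0.7, -0.5, 0.3]
finger_gap: 59.5
finger_force: 0.0
clock: 7.35
tool_pos: [536.0, -54.7, 268.6]
tcp_rot: [-179.7, 0.4, 175.0]
wrist_force: [0.2, 0.3, -0.1]
finger_gap: 59.9
finger_force: 0.0
side dimmer 70 [[-12.5, 26.7, 59.3], [-0.3, 36.5, 63.7], [13.5, 46.6, 67.9]] mid [ 0.3 37.7 63.8]
side brass 54 y [33.4 39.2 47.8] via plane [38.6 38.7 36. ]
top dimmer 56 [[-13.7, 29.6, 60.0], [-0.3, 39.1, 65.2], [11.5, 48.2, 70.4]] mid [-0.8 38.9 65.2]
top brass 32 y [37.9 42.  46.5] via plane [37.9 42.  36. ]
```

View pics/d_a.png

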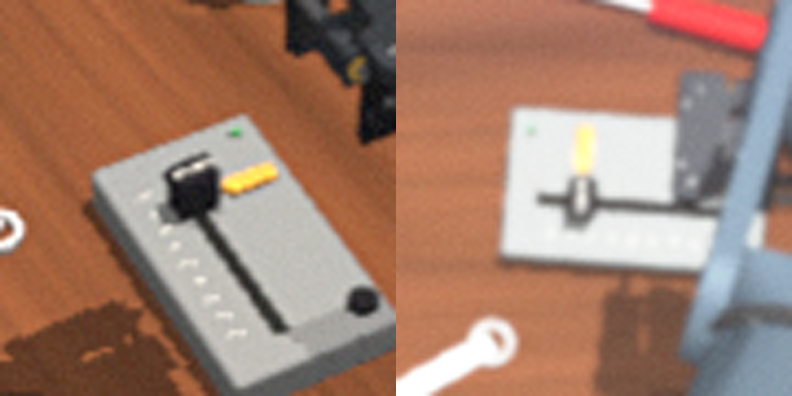

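The side crop shows the grip at about (193,185) and the brass pointer at about (250,178). The top crop shows the line at about (581,195) and the pointer at about (584,150). The grip looks 2–3 mm short, so I'll measure this at sub-pixel level.

```bash
cat > m2.py <<'E'
from h import *
c0=np.array([544.84,60.7]);a=np.radians(-4.8);ex=np.array([np.cos(a),np.sin(a)]);ey=np.array([-ex[1],ex[0]])
def sample(n,I,xs,ys,z):
    X,Y=np.meshgrid(xs,ys); P=c0+X.ravel()[:,None]*ex+Y.ravel()[:,None]*ey
    q=proj(n,np.c_[P,np.full(len(P),z)]).astype(np.float32)
    return cv2.remap(I.astype(np.float32),q[:,0].reshape(X.shape),q[:,1].reshape(X.shape),cv2.INTER_CUBIC)
ys=np.arange(20,60,.5)
for n in("side","top"):
    f=[robot.grab_frame(n)[0].astype(float) for _ in range(4)]; I=np.mean(f,axis=0)
    g=sample(n,I.sum(2)/3,np.arange(-9,10,1.),ys,64).mean(1)
    b=sample(n,(I[:,:,0]+I[:,:,1])/2-I[:,:,2],np.arange(26,52,1.),ys,36).mean(1)
    print(n,"grip brightness",list(zip(ys[::4],g[::4].round())))
    w=np.clip(b-b.max()*.3,0,None); print("  pointer y",(w*ys).sum()/w.sum(),"peak",ys[b.argmax()])
    i=np.argmax(g*(abs(ys-38)<6)); lo=slice(max(i-8,0),i+9); w=np.clip(g[lo]-g[lo].min(),0,None); print("  line y",(w*ys[lo]).sum()/w.sum(),"peak",ys[i])
E
python3 m2.py
```

```text
side grip brightness [(np.float64(20.0), np.float32(50.0)), (np.float64(22.0), np.float32(43.0)), (np.float64(24.0), np.float32(37.0)), (np.float64(26.0), np.float32(35.0)), (np.float64(28.0), np.float32(38.0)), (np.float64(30.0), np.float32(43.0)), (np.float64(32.0), np.float32(47.0)), (np.float64(34.0), np.float32(71.0)), (np.float64(36.0), np.float32(122.0)), (np.float64(38.0), np.float32(176.0)), (np.float64(40.0), np.float32(197.0)), (np.float64(42.0), np.float32(150.0)), (np.float64(44.0), np.float32(89.0)), (np.float64(46.0), np.float32(92.0)), (np.float64(48.0), np.float32(140.0)), (np.float64(50.0), np.float32(181.0)), (np.float64(52.0), np.float32(196.0)), (np.float64(54.0), np.float32(194.0)), (np.float64(56.0), np.float32(192.0)), (np.float64(58.0), np.float32(192.0))]
  pointer y 38.40373794654339 peak 36.0
  line y 39.449582403035826 peak 39.5
top grip brightness [(np.float64(20.0), np.float32(179.0)), (np.float64(22.0), np.float32(181.0)), (np.float64(24.0), np.float32(176.0)), (np.float64(26.0), np.float32(165.0)), (np.float64(28.0), np.float32(144.0)), (np.float64(30.0), np.float32(123.0)), (np.float64(32.0), np.float32(112.0)), (np.float64(34.0), np.float32(132.0)), (np.float64(36.0), np.float32(174.0)), (np.float64(38.0), np.float32(209.0)), (np.float64(40.0), np.float32(221.0)), (np.float64(42.0), np.float32(199.0)), (np.float64(44.0), np.float32(162.0)), (np.float64(46.0), np.float32(126.0)), (np.float64(48.0), np.float32(116.0)), (np.float64(50.0), np.float32(131.0)), (np.float64(52.0), np.float32(155.0)), (np.float64(54.0), np.float32(170.0)), (np.float64(56.0), np.float32(177.0)), (np.float64(58.0), np.float32(180.0))]
  pointer y 41.65813660386509 peak 42.0
  line y 39.69198449239795 peak 39.5
```

```bash
python3 -c "
from h import *
need([546.5,100.6,40],175.2)"
```

```text
shift [-0.0063  0.9936  1.4949] turn [ 0.0005 -0.0016  0.0022] gap 59.9 clock 7.85 F [0.2 0.9 0.6] pos [533.8 -48.  264.2] [ 1.7997e+02 -1.0000e-01  1.7533e+02]
```

```bash
python3 -m creep '[[[-0.006,0.994,0.6],[0,0,0],60],[[-0.006,0.994,0.6],[0,0,0],60],[[-0.006,0.994,0.6],[0,0,0],60],[[-0.006,0.994,0.6],[0,0,0],60],[[-0.006,0.994,0.6],[0,0,0],60],[[-0.006,0.994,0.6],[0,0,0],60]]'
python3 -m creep '[[[0,0,0.25],[0,0,0],60],[[0,0,0.5],[0,0,0],60],[[0,0,0.75],[0,0,0],60],[[0,0,0.895],[0,0,0],60],[[0,0,0.895],[0,0,0],60]]' 10
python3 -m creep '[[[0,0,0],[0,0,0],10],[[0,0,0],[0,0,0],10],[[0,0,0],[0,0,0],10],[[0,0,0],[0,0,0],10],[[0,0,0],[0,0,0],10],[[0,0,0],[0,0,0],10],[[0,0,0],[0,0,0],10],[[0,0,0],[0,0,0],10],[[0,0,0],[0,0,0],10],[[0,0,0],[0,0,0],10],[[0,0,0],[0,0,0],10],[[0,0,0],[0,0,0],10]]' 10
python3 -c "
from h import *
a=np.radians(-4.8);ey=np.array([-np.sin(a),np.cos(a)])
s=robot.state()['tool_pos'];print((s[:2]-[544.84,60.7])@ey)"
```

```text
clock: 8.35
tool_pos: [545.7, 102.1, 172.8]
tcp_rot: [-180.0, -0.3, 175.5]
wrist_force: [-0.0, -0.4, -0.1]
finger_gap: 60.1
finger_force: 0.0
clock: 8.77
tool_pos: [544.8, 98.1, 37.1]
tcp_rot: [-179.9, -0.5, 175.2]
wrist_force: [-0.8, -0.4, -0.0]
finger_gap: 60.0
finger_force: 0.0
clock: 9.77
tool_pos: [547.8, 99.5, 41.4]
tcp_rot: [180.0, 0.1, 175.2]
wrist_force: [-0.6, 0.5, 5.6]
finger_gap: 20.0
finger_force: 10.0
38.85973977812051
```

```bash
python3 -m creep '[[[0,0.008,0],[0,0,0],10],[[0,0.016,0],[0,0,0],10],[[0,0.0165,0],[0,0,0],10],[[0,0.0165,0],[0,0,0],10]]' 10
python3 -c "
from h import *
a=np.radians(-4.8);ey=np.array([-np.sin(a),np.cos(a)])
s=robot.state()['tool_pos'];print((s[:2]-[544.84,60.7])@ey)"
python3 -m creep '[[[0,0,0],[0,0,0],60],[[0,0,0],[0,0,0],60],[[0,0,0],[0,0,0],60],[[0,0,0],[0,0,0],60],[[0,0,0],[0,0,0],60],[[0,0,-0.3],[0,0,0],60],[[0,0,-0.6],[0,0,0],60],[[0,0,-0.9],[0,0,0],60],[[0,0,-0.9],[0,0,0],60]]'
python3 -m creep '[[[0,-1,-0.3],[0,0,0.6],60],[[0,-1,-0.3],[0,0,0.6],60],[[0,-1,-0.3],[0,0,0.6],60],[[0,-1,-0.3],[0,0,0.6],60],[[0,-1,-0.3],[0,0,0.6],60],[[0,-1,-0.3],[0,0,0.6],60]]'
python3 m2.py | grep -v grip; python3 -c "
from h import *
need([505,-245,160],22.5)"
```

```text
clock: 10.1
tool_pos: [548.0, 101.5, 41.4]
tcp_rot: [-180.0, 0.0, 175.3]
wrist_force: [-0.7, -0.5, 6.0]
finger_gap: 20.1
finger_force: 10.0
40.93330380123105
clock: 10.85
tool_pos: [551.4, 101.8, 181.6]
tcp_rot: [180.0, 0.6, 175.2]
wrist_force: [1.3, 0.4, -0.9]
finger_gap: 59.0
finger_force: 0.0
clock: 11.35
tool_pos: [535.3, -49.7, 221.1]
tcp_rot: [180.0, 0.1, 138.9]
wrist_force: [-0.1, 0.2, -0.3]
finger_gap: 60.4
finger_force: 0.0
  pointer y 37.922247256299215 peak 35.5
  line y 40.36629883334303 peak 40.5
  pointer y 41.69407536098256 peak 42.0
  line y 40.574264271592 peak 40.5
shift [-0.7088 -1.1328  0.4026] turn [-8.0000e-04 -1.0000e-04  1.9478e+00] gap 60.0 clock 11.75 F [-0.1 -0.3  0.5] pos [535.  -46.8 220.4] [-1.7998e+02 -4.0000e-02  1.3937e+02]
```

```bash
python3 -m creep '[[[-0.7,-1,0],[0,0,1],60],[[-0.7,-1,0],[0,0,1],60],[[-0.7,-1,0],[0,0,1],60],[[-0.7,-1,0],[0,0,1],60],[[-0.7,-1,0],[0,0,1],60],[[-0.7,-1,0],[0,0,1],60],[[-0.7,-1,0],[0,0,1],60],[[-0.7,-1,0],[0,0,1],60],[[-0.7,-1,0],[0,0,1],60]]'
python3 -m creep '[[[0,0,0],[0,0,0.945],60],[[0,0,0],[0,0,0.945],60],[[0,0,0],[0,0,0.945],60],[[0,0,0],[0,0,0.945],60],[[0,0,0],[0,0,0.945],60],[[0,0,0],[0,0,0.945],60],[[0,0,0],[0,0,0.945],60],[[0,0,0],[0,0,0.945],60],[[0,0,0],[0,0,0.945],60]]'
python3 -c "
from h import *
need([505,-245,160],22.5)
for n in('side','top'):
    im,d=robot.grab_frame(n)
    # spindle body sampled per camera
    for t in('spindle','tail','nose'):
        o=robot.place_of(n,t); print(n,t,[(round(e['p'],2),atz(n,e['at'],52 if t!='spindle' else 52)[0].round(0)) for e in o[:2]])
"

```

```text
clock: 12.5
tool_pos: [516.7, -229.7, 220.4]
tcp_rot: [-180.0, -0.0, 79.0]
wrist_force: [0.2, -1.1, 0.6]
finger_gap: 60.0
finger_force: 0.0
clock: 13.25
tool_pos: [516.9, -229.4, 220.6]
tcp_rot: [-180.0, 0.0, 22.5]
wrist_force: [0.0, 0.1, -0.2]
finger_gap: 60.1
finger_force: 0.0
shift [-0.1131  0.0659  0.4039] turn [-0.0002  0.0001  0.0001] gap 60.1 clock 13.25 F [ 0.   0.1 -0.2] pos [ 516.9 -229.4  220.6] [-1.7999e+02  1.0000e-02  2.2510e+01]
side spindle [(0.59, array([ 502., -248.,   52.]))]
side tail [(0.64, array([ 454., -272.,   52.])), (0.42, array([ 528., -312.,   52.]))]
side nose [(0.71, array([ 557., -219.,   52.])), (0.48, array([ 531., -314.,   52.]))]
top spindle []
top tail []
top nose []
```

```bash
python3 -m creep '[[[-0.113,0.066,0.25],[0,0,0],52],[[-0.113,0.066,0.5],[0,0,0],52],[[-0.113,0.066,0.7],[0,0,0],52],[[-0.113,0.066,0.85],[0,0,0],52],[[-0.113,0.066,0.85],[0,0,0],52],[[-0.113,0.066,0.85],[0,0,0],52]]'
python3 -c "
from h import *
need([505,-245,33.3],22.5)"
```

```text
clock: 14.15
tool_pos: [504.3, -245.2, 92.4]
tcp_rot: [-179.9, 0.1, 22.5]
wrist_force: [0.1, 0.5, 0.7]
finger_gap: 52.2
finger_force: 0.0
shift [0.0054 0.0016 0.3941] turn [-0.0023  0.0013  0.0007] gap 52.2 clock 14.15 F [0.1 0.5 0.7] pos [ 504.3 -245.2   92.4] [-1.7986e+02  8.0000e-02  2.2540e+01]
```

```bash
python3 -m creep '[[[0.003,0,0.1],[0,0,0],52],[[0.003,0,0.2],[0,0,0],52],[[0.003,0,0.3],[0,0,0],52],[[0.003,0,0.37],[0,0,0],52],[[0.003,0,0.394],[0,0,0],52],[[0.003,0,0.394],[0,0,0],52],[[0.003,0,0.394],[0,0,0],10],[[0.003,0,0.394],[0,0,0],10],[[0.003,0,0.394],[0,0,0],10],[[0.003,0,0.394],[0,0,0],10],[[0.003,0,0.394],[0,0,0],10],[[0.003,0,0.394],[0,0,0],10],[[0.003,0,0.394],[0,0,0],10],[[0.003,0,0.394],[0,0,0],10],[[0.003,0,0.394],[0,0,0],10],[[0.003,0,0.394],[0,0,0],10]]' 8
python3 -m creep '[[[0,0,0],[0,0,0],10],[[0,0,0],[0,0,0],10],[[0,0,0],[0,0,0],10],[[0,0,0],[0,0,0],10]]' 8
```

```text
clock: 15.48
tool_pos: [504.5, -243.6, 34.3]
tcp_rot: [-179.8, 0.0, 22.5]
wrist_force: [0.1, 5.1, 4.8]
finger_gap: 19.8
finger_force: 8.0
clock: 15.82
tool_pos: [504.5, -243.6, 34.3]
tcp_rot: [-179.8, 0.0, 22.5]
wrist_force: [-0.4, 6.5, 4.9]
finger_gap: 19.7
finger_force: 8.0
```

```bash
python3 -m creep '[[[0,0,0],[0,0,0],10],[[0,0,0],[0,0,0],10],[[0,0,0],[0,0,0],10],[[0,0,-0.06],[0,0,0],10],[[0,0,-0.15],[0,0,0],10],[[0,0,-0.3],[0,0,0],10],[[0,0,-0.5],[0,0,0],10],[[0,0,-0.75],[0,0,0],10],[[0,0,-0.95],[0,0,0],10],[[0,0,-1],[0,0,0],10],[[0,0,-1],[0,0,0],10]]' 45
python3 -c "
from h import *
im,d=robot.grab_frame('side');cv2.imwrite('pics/s2.png',cv2.resize(im[200:420,250:500,::-1],None,fx=2.4,fy=2.4))
need([516,200,245],97.5)"
```

```text
clock: 16.73
tool_pos: [506.6, -246.8, 186.6]
tcp_rot: [179.7, -0.2, 22.5]
wrist_force: [0.6, 0.7, -3.9]
finger_gap: 18.8
finger_force: 45.0
shift [ 1.2055 -2.7162 -0.4077] turn [ 1.3000e-03  7.0000e-04 -1.2495e+00] gap 18.7 clock 16.78 F [ 0.4  0.3 -5. ] pos [ 505.1 -245.7  184.4] [ 1.7992e+02 -1.0000e-02  2.2530e+01]
```

View pics/s2.png

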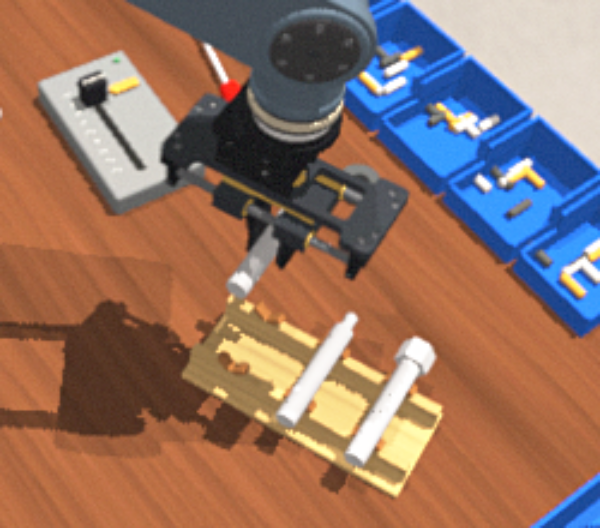

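```bash
cat > c.py <<'E'
from h import *
def frames(n,k):
    F=[robot.grab_frame(n) for _ in range(k)]; D=np.stack([f[1] for f in F]); D[D==0]=np.nan
    return np.mean([f[0] for f in F],0),np.nan_to_num(np.nanmedian(D,0))
im,d=frames("side",8)
v,u=np.mgrid[0:420,0:560]; px=np.c_[u.ravel(),v.ravel()]; px=px[d.ravel()>0]; P=cloud("side",px,d)
m=np.linalg.norm(P-[499,425,229],axis=1)<60; P=P[m]; px=px[m]
nv=np.array([-.13,.99,0]);c=np.array([499,425,229.])
for _ in range(8):
    r=(P-c)@nv; Q=P[abs(r)<6]; c=Q.mean(0); nv=np.linalg.svd(Q-c)[2][2]; nv*=np.sign(nv[1])
m=abs((P-c)@nv)<6; Q=P[m]; q=px[m]
a1=np.cross([0,0,1],nv); a1/=np.linalg.norm(a1); a2=np.cross(nv,a1)
U=np.c_[(Q-c)@a1,(Q-c)@a2].astype(np.float32)
# intersect rays with plane -> area-uniform circle fit of silhouette
r,p=rays("side",q); X=p+r*(((c-p)@nv)/(r@nv))[:,None]; W=np.c_[(X-c)@a1,(X-c)@a2].astype(np.float32)
h=cv2.convexHull(W)[:,0]; A=np.c_[2*h,np.ones(len(h))]; s=np.linalg.lstsq(A,(h**2).sum(1),rcond=None)[0]
print("plane yaw",np.degrees(np.arctan2(nv[1],nv[0])),"tilt",nv[2],len(Q),"circle c",c+s[0]*a1+s[1]*a2,"rad",np.sqrt(s[2]+s[:2]@s[:2]),"mean",c, "enclosing",cv2.minEnclosingCircle(W))
k=q.mean(0); print("px centroid",k)
cv2.imwrite("pics/c1.png",cv2.resize(im[70:180,160:260,::-1].astype(np.uint8),None,fx=5,fy=5,interpolation=cv2.INTER_CUBIC))
im,d=frames("top",8); px=np.c_[u.ravel(),v.ravel()]; px=px[d.ravel()>0]; P=cloud("top",px,d)
m=(abs(P[:,0]-490)<60)&(P[:,1]>400)&(P[:,1]<600); P=P[m]; px=px[m]
b=P[(abs(P[:,2]-256)<7)&(P[:,1]>438)]; print("box",len(b),cv2.minAreaRect(b[:,:2].astype(np.float32)),np.median(b[:,2]))
g=P[(P[:,2]>195)&(P[:,1]<445)]; print("ring top",len(g),np.percentile(g,[2,50,98],axis=0).round(1).tolist())
t=P[(P[:,2]>300)]; print("col",t.mean(0))
g=P[(abs(P[:,2]-16)<6)]; print("base",cv2.minAreaRect(g[:,:2].astype(np.float32)))
cv2.imwrite("pics/c2.png",cv2.resize(im[190:290,80:200,::-1].astype(np.uint8),None,fx=5,fy=5,interpolation=cv2.INTER_CUBIC))
a,b=[cv2.imread(f"pics/c{i}.png") for i in(1,2)]; cv2.imwrite("pics/cc.png",cv2.resize(np.hstack([a[:500],b]),None,fx=.72,fy=.72))
# triangulate place_of
o=[(n,robot.place_of(n,"camera")[0]["at"]) for n in("side","top")]
L=[rays(n,x) for n,x in o]; (r1,p1),(r2,p2)=L; S=np.linalg.lstsq(np.c_[r1[0],-r2[0]],p2-p1,rcond=None)[0]
print("tri",p1+r1[0]*S[0],p2+r2[0]*S[1])
E
python3 c.py
```

```text
plane yaw 97.61737526320212 tilt -0.031377139739288046 507 circle c [498.74296054 425.22202802 227.75163445] rad 40.091408792297585 mean [498.64410351 425.22139859 228.14919027] enclosing ((-0.00011924142017960548, -0.4877586364746094), 41.08352279663086)
px centroid [209.1025641  125.54043393]
box 321 ((492.7510681152344, 486.7989501953125), (52.34733200073242, 109.48198699951172), 12.637484550476074) 251.2149354176513
ring top 269 [[462.8, 419.8, 198.9], [496.5, 428.3, 253.7], [532.8, 443.5, 266.3]]
col [486.78581198 511.52940311 315.17484142]
base ((490.0582275390625, 523.0184326171875), (114.90086364746094, 152.04727172851562), 0.2714030146598816)
tri [411.83733389 182.78531954 401.29046235] [390.81428479 191.75812378 401.32402908]
```

View pics/cc.png

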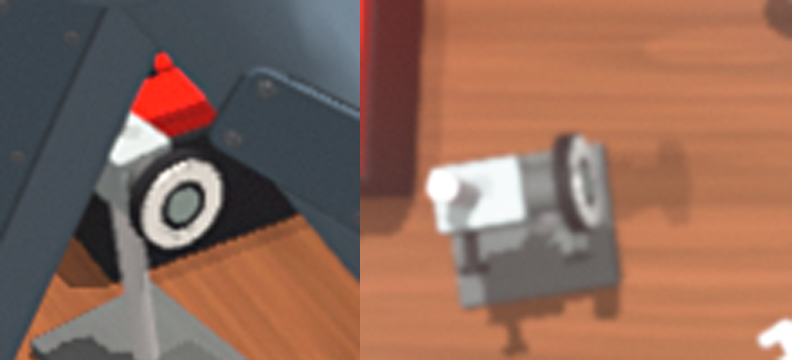

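The side crop shows the ring as a clean circle centred at about (209,126) in full-image pixels, with the box and stand behind it. The fit gives a lens centre near (498.7, 425, 228) with a heading of about 98°. Next I turn the spindle and go to a pre-pose.

```bash
python3 -m creep '[[[0,0,-0.05],[0,0,-0.1],10],[[0,0,-0.1],[0,0,-0.2],10],[[0,0,-0.15],[0,0,-0.3],10],[[0,0,-0.17],[0,0,-0.4],10],[[0,0,-0.17],[0,0,-0.5],10],[[0,0,-0.17],[0,0,-0.6],10],[[0,0,-0.17],[0,0,-0.7],10],[[0,0,-0.17],[0,0,-0.8],10],[[0,0,-0.17],[0,0,-0.9],10],[[0,0,-0.17],[0,0,-0.98],10],[[0,0,-0.17],[0,0,-1],10]]' 45 >/dev/null
python3 -m creep '[[[0,0,0],[0,0,-0.1],10],[[0,0,0],[0,0,-0.2],10],[[0,0,0],[0,0,-0.258],10],[[0,0,0],[0,0,-0.258],10]]'
python3 -m creep '[[[0.1,0,0],[0,0,0],10],[[0.25,0,0],[0,0,0],10],[[0.45,0,0],[0,0,0],10],[[0.65,0,0],[0,0,0],10],[[0.85,0,0],[0,0,0],10],[[1,0,0],[0,0,0],10]]' >/dev/null
python3 -m creep '[[[0.2,0,0],[0,0,0],10],[[0.4,0,0],[0,0,0],10],[[0.6,0,0],[0,0,0],10],[[0.8,0,0],[0,0,0],10],[[0.95,0,0],[0,0,0],10],[[1,0,0],[0,0,0],10],[[1,0,0],[0,0,0],10]]'
python3 -c "
from h import *
need([533.5,176.5,210],98)"
```

```text
clock: 18.93
tool_pos: [505.2, -245.4, 209.7]
tcp_rot: [180.0, 0.0, 98.0]
wrist_force: [-0.1, -0.6, -4.6]
finger_gap: 19.0
finger_force: 45.0
clock: 20.02
tool_pos: [462.2, 53.9, 209.8]
tcp_rot: [-180.0, -0.0, 98.1]
wrist_force: [0.4, -0.4, -4.5]
finger_gap: 18.7
finger_force: 45.0
shift [ 0.7422  0.5857 -0.0013] turn [-0.0005 -0.0005  0.002 ] gap 18.7 clock 20.02 F [ 0.4 -0.4 -4.5] pos [462.2  53.9 209.8] [-1.7997e+02 -3.0000e-02  9.8120e+01]
```

```bash
python3 -m creep '[[[0.15,0.12,0],[0,0,0],10],[[0.3,0.24,0],[0,0,0],10],[[0.45,0.36,0],[0,0,0],10],[[0.6,0.48,0],[0,0,0],10],[[0.72,0.57,0],[0,0,0],10],[[0.742,0.586,0],[0,0,0],10],[[0.742,0.586,0],[0,0,0],10],[[0.742,0.586,0],[0,0,0],10]]'
cat > n.py <<'E'
from h import *
import sys
G=[]
for n in("side","top"):
    F=[robot.grab_frame(n) for _ in range(4)]; D=np.stack([f[1] for f in F]); D[D==0]=np.nan
    d=np.nan_to_num(np.nanmedian(D,0)); im=np.mean([f[0] for f in F],0); G.append(im.astype(np.uint8)[:,:,::-1])
    s=robot.state(); t=s["tool_pos"]; y=np.radians(s["tcp_rot"][2]); ax=np.array([np.cos(y),np.sin(y),0]); ay=np.array([-ax[1],ax[0],0]); c=t+[0,0,18]
    v,u=np.mgrid[0:420,0:560]; px=np.c_[u.ravel(),v.ravel()]; px=px[d.ravel()>0]; q=cloud(n,px,d)-c; L=np.c_[q@ax,q@ay,q[:,2]]
    r=np.hypot(L[:,1],L[:,2])
    for nm,m in(("tailbody",(L[:,0]<-25)&(L[:,0]>-75)&(r<17)),("collar",(L[:,0]>36)&(L[:,0]<60)&(r<28)&(r>13)),("nose",(L[:,0]>57)&(L[:,0]<85)&(r<14))):
        l=L[m]
        if len(l)>5: print(n,nm,len(l),"x",np.percentile(l[:,0],[2,50,98]).round(1),"y med/rng",np.percentile(l[:,1],[2,50,98]).round(1),"z",np.percentile(l[:,2],[2,50,98]).round(1))
    for k in("nose","tail"):
        o=robot.place_of(n,k)
        for e in o[:1]:
            g=(atz(n,e["at"],c[2])[0]-c); print(n,k,round(e["p"],2),np.round(e["at"],1),"local@axis z",(g@ax).round(1),(g@ay).round(1))
    print(n,"expected px nose,tail",proj(n,[c+70*ax,c-62*ax]).round(1).tolist())
k=[proj(n,[c])[0].round().astype(int) for n in("side","top")]
cv2.imwrite(f"pics/{sys.argv[1]}.png",np.hstack([cv2.resize(g[max(a[1]-60,0):max(a[1]-60,0)+100,a[0]-60:a[0]+40],None,fx=4,fy=4,interpolation=cv2.INTER_CUBIC) for g,a in zip(G,k)]))
E
python3 n.py n1
```

```text
clock: 20.68
tool_pos: [534.6, 173.0, 209.2]
tcp_rot: [-179.9, 0.1, 98.0]
wrist_force: [-0.5, -1.0, -3.6]
finger_gap: 18.9
finger_force: 45.0
side tailbody 131 x [-63.7 -48.9 -25.7] y med/rng [-8.4  2.9  8.5] z [-6.6  5.9  9.9]
side collar 9 x [42.  43.5 45.2] y med/rng [-2.9  7.6 18.9] z [-22.7 -17.8   0.5]
side tail 0.58 [282.1 186. ] local@axis z -63.8 7.3
side expected px nose,tail [[250.5, 157.9], [283.9, 184.3]]
top tailbody 25 x [-62.6 -57.7 -52.4] y med/rng [-8.4  2.4  9.8] z [-1.3  9.  11.9]
top collar 13 x [48.5 50.1 52.3] y med/rng [ 0.6  8.  22.3] z [ 3.2 18.6 23.9]
top nose 12 x [57.9 61.3 64.7] y med/rng [-3.6  1.8  6.7] z [0.4 5.  8.1]
top nose 0.6 [206.3 231.5] local@axis z 69.4 1.2
top tail 0.6 [329.3 175.9] local@axis z -300.6 -107.1
top expected px nose,tail [[206.0, 231.1], [252.3, 224.4]]
```

View pics/n1.png

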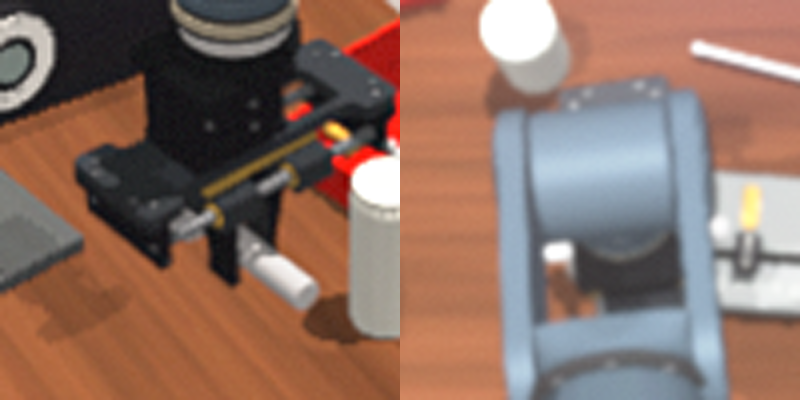

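The spindle is held about at its origin: its tail shows at about (310,290) in the left crop and its nose at (555,255) in the right crop. Next I move to the final pose and check the fit there.

```bash
python3 -c "
from h import *
need([519.6,275.5,210.3],98)"
```

```text
shift [ 0.6838 -0.0074 -0.0041] turn [0.0001 0.     0.    ] gap 19.0 clock 21.28 F [ 0.6  0.3 -3.6] pos [535.  174.1 209.7] [180.   0.  98.]
```

```bash
python3 -m creep '[[[0.1,0,0],[0,0,0],10],[[0.25,-0.003,0],[0,0,0],10],[[0.4,-0.005,-0.004],[0,0,0],10],[[0.55,-0.007,-0.004],[0,0,0],10],[[0.65,-0.007,-0.004],[0,0,0],10],[[0.684,-0.007,-0.004],[0,0,0],10],[[0.684,-0.007,-0.004],[0,0,0],10],[[0.684,-0.007,-0.004],[0,0,0],10]]'
cat > f.py <<'E'
from h import *
from scipy.optimize import least_squares
def fr(n,k):
    F=[robot.grab_frame(n) for _ in range(k)]; D=np.stack([f[1] for f in F]); D[D==0]=np.nan
    return np.mean([f[0] for f in F],0),np.nan_to_num(np.nanmean(D,0))
v,u=np.mgrid[0:420,0:560]; px0=np.c_[u.ravel(),v.ravel()]
s=robot.state(); t=s["tool_pos"]; y=np.radians(s["tcp_rot"][2]); ax=np.array([np.cos(y),np.sin(y),0]); ay=np.array([-ax[1],ax[0],0]); c=t+[0,0,18]
print(t,s["tcp_rot"],s["clock"])
for n in("side","top"):
    im,d=fr(n,10); px=px0[d.ravel()>0]; P=cloud(n,px,d); q=P-c; L=np.c_[q@ax,q@ay,q[:,2]]; C=im[px[:,1],px[:,0]]
    m=(L[:,0]<-22)&(L[:,0]>-60)&(np.hypot(L[:,1],L[:,2])<16)&(C.min(1)>90); l=L[m]
    if len(l)>20:
        f=lambda p:np.hypot(l[:,1]-p[0]-p[2]*(l[:,0]+40),l[:,2]-p[1]-p[3]*(l[:,0]+40))-10
        r=least_squares(f,[0,0,0,0],loss="soft_l1"); J=np.linalg.inv(r.jac.T@r.jac)*np.mean(r.fun**2)
        print(n,"body fit",len(l),"y,z@-40",r.x[:2].round(2),"yaw,elev slopes deg",np.degrees(r.x[2:]).round(2),"sd",np.degrees(np.sqrt(np.diag(J))[2:]).round(2))
    b=(L[:,0]<-55)&(L[:,0]>-75)&(np.hypot(L[:,1],L[:,2])<12); print(" tail x min",np.percentile(L[b,0],[3,10]) if b.any() else None)
    b=(L[:,0]>56)&(L[:,0]<80)&(np.hypot(L[:,1],L[:,2])<14)&(C.min(1)>90); print(" nose",b.sum(),np.percentile(L[b],[3,50,97],axis=0).round(1).tolist() if b.any() else None)
    g=C; gx=L[:,0]-150
    m=(abs(L[:,0]-150)<12)&(np.hypot(L[:,1],L[:,2])<48); Q=P[m]
    if n=="side":
        cc=Q.mean(0)
        for _ in range(8): 
            nv=np.linalg.svd(Q-cc)[2][2]; nv*=np.sign(nv[1]); r=(P[m]-cc)@nv; Q=P[m][abs(r)<5]; cc=Q.mean(0)
        k=abs((P[m]-cc)@nv)<5; rr,p=rays(n,px[m][k]); 
        for nm,N in(("free",nv),("level",np.array([*nv[:2],0])/np.hypot(*nv[:2]))):
            X=p+rr*(((cc-p)@N)/(rr@N))[:,None]-c; W=np.c_[X@ay,X[:,2]].astype(np.float32); h=cv2.convexHull(W)[:,0]
            e=np.linalg.lstsq(np.c_[2*h,np.ones(len(h))],(h**2).sum(1),rcond=None)[0]
            print(nm,"ring yaw",np.degrees(np.arctan2(N[1],N[0])),N[2],"centre rel tool axis y,z",e[:2].round(2),"rad",np.sqrt(e[2]+e[:2]@e[:2]).round(2),"plane x",((cc-c)@ax).round(2))
    else:
        w=(C.min(1)>150)&(L[:,0]>165)&(L[:,0]<290)&(abs(L[:,1])<45)&(abs(P[:,2]-254)<12)
        hh=atz(n,px[w],253); rct=cv2.minAreaRect(hh[:,:2].astype(np.float32)); print("box white",w.sum(),rct)
        w=(C.min(1)>120)&(P[:,2]>305); X=atz(n,px[w],316).mean(0)-c; print("col rel x,y",X@ax,X@ay)
E
python3 f.py
```

```text
clock: 21.95
tool_pos: [519.6, 275.2, 210.1]
tcp_rot: [-180.0, 0.1, 98.1]
wrist_force: [0.2, 0.0, -3.6]
finger_gap: 18.9
finger_force: 45.0
[519.56230828 275.20726653 210.105216  ] [-1.79979625e+02  5.23971134e-02  9.80540969e+01] 21.95
side body fit 86 y,z@-40 [-2.06 -1.02] yaw,elev slopes deg [ 1.89 -3.93] sd [0.7  0.67]
 tail x min [-63.5509631  -63.01441877]
 nose 0 None
free ring yaw 96.58375856082307 -0.06062695279788499 centre rel tool axis y,z [3.49 3.17] rad 36.78 plane x 151.9
level ring yaw 96.58375856082307 0.0 centre rel tool axis y,z [3.49 3.29] rad 37.34 plane x 151.9
top body fit 58 y,z@-40 [-0.11  0.73] yaw,elev slopes deg [-0.29  0.57] sd [1.76 1.43]
 tail x min [-61.72303236 -61.57064231]
 nose 4 [[64.6, 2.5, 1.7], [66.4, 4.8, 5.0], [68.7, 6.8, 5.7]]
box white 346 ((488.1524963378906, 503.5622863769531), (51.66744613647461, 72.4067611694336), 8.017105102539062)
col rel x,y 55.94978767771531 256.4484271640397
```

```bash
cat > v.py <<'E'
from h import *
s=robot.state(); t=s["tool_pos"]; y=np.radians(s["tcp_rot"][2]); ax=np.array([np.cos(y),np.sin(y),0]); ay=np.array([-ax[1],ax[0],0]); c=t+[0,0,17.9]
O=[]
for n,x0 in(("side",-45),("top",50)):
    im=np.mean([robot.grab_frame(n)[0] for _ in range(6)],0).astype(np.uint8)[:,:,::-1]
    k=proj(n,[c+x0*ax])[0].round().astype(int); h=20; Z=20
    base=cv2.resize(im[k[1]-15:k[1]+15,k[0]-h:k[0]+h],None,fx=Z/2,fy=Z/2,interpolation=cv2.INTER_CUBIC)
    for e in(None,0):
        g=base.copy()
        if e is not None:
          for e,col in((0,(0,255,0)),(4,(0,0,255)),(-4,(255,0,0))):
            er=np.radians(e); a=ax*np.cos(er)+np.array([0,0,np.sin(er)]); b=np.array([0,0,1])*np.cos(er)-ax*np.sin(er); th=np.linspace(0,2*np.pi,60)
            for X,rad in((-62,10),(-30,10),(44,22),(52,22),(52,6),(70,6)):
                w=c+X*a+rad*(np.cos(th)[:,None]*ay+np.sin(th)[:,None]*b)
                q=((proj(n,w)-(k-[h,15])+.5)*Z/2).astype(np.int32); cv2.polylines(g,[q],True,col,1)
        O.append(g)
cv2.imwrite("pics/v1.png",np.vstack([np.hstack(O[:2]),np.hstack(O[2:])]))
E
python3 v.py
```

```text
(no output)
```

View pics/v1.png

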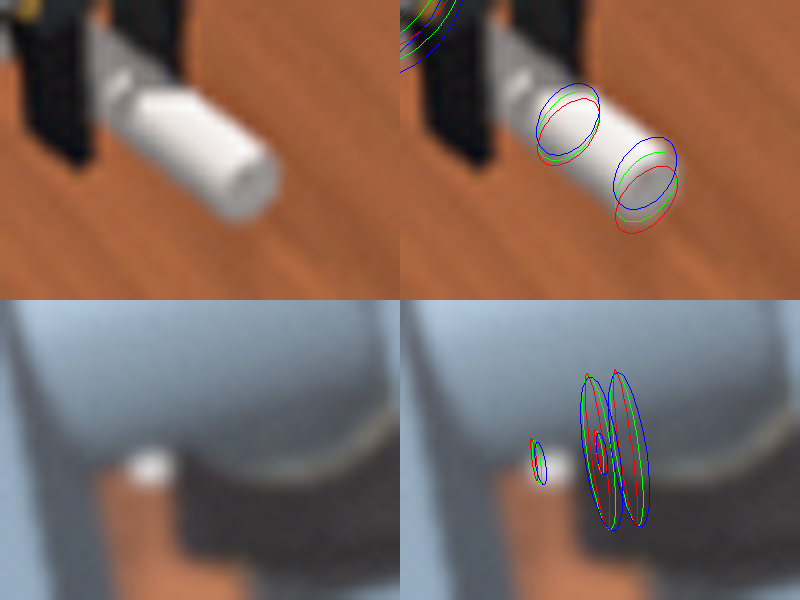

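```bash
python3 -m creep '[[[0,0,0],[0,0,0],10],[[0,0,0],[0,0,0],10],[[0,0,0],[0,0,0],10],[[0,0,0],[0,0,0],10]]'
python3 -c "
from station import robot
print(robot.finish_job())"
```

```text
clock: 23.88
tool_pos: [519.7, 275.6, 210.3]
tcp_rot: [180.0, -0.0, 98.0]
wrist_force: [0.2, 0.1, -3.9]
finger_gap: 18.9
finger_force: 45.0
the job is handed in; nothing more can be done
None
```

I handed in the job at about 24 s: the dimmer line is within about 1 mm of the pointer by my measurement and released, and the collared spindle is held still and level on the lens axis, nose tip about 80 mm from the glass.

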